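Fill the lock-core rack and tilt it to the mark

ROBOT

A 6-joint arm with a two-finger parallel gripper is mounted at the origin on the work surface. World frame = base frame: x ahead of the robot, y to its left, z up, the work surface at z = 0. Lengths are in mm, angles in rad, forces in N, time in s.
With the tool pointing down it reaches from about 350 to 875 mm from the base axis. Payload 4.2 kg.
Tool frame: the origin (TCP) lies midway between the tips of the shut fingers; the grasp point (between the pads) lies 19 mm behind it; z points along the fingers, y is the direction in which the jaws open and shut (so a half turn about z gives the same grasp; the last joint's range is limited). The gripper opens to 85 mm and grips with 20 to 120 N. Pads are 22 mm wide; open, the fingers measure 114 mm over their backs; the gripper's body (76 mm by 85 mm) begins 54 mm behind the grasp point. The pads swing forward as they close: fully open they stand 13 mm farther back than shut.
Start: joints at [1.503, 0.385, 0.008, 0, -1.194, -0.259], TCP at [200.601, 591.911, 231.312] pointing down, gripper open.
Joint ranges: [-3.14, 3.14], [-1.21, 2.06], [-1.07, 1.41], [-3.16, 2.05], [-2.99, -0.16], [-3.1, 3.1]. Speed limits (rad/s): [2.79, 2.79, 3.14, 3.14, 3.14, 3.14].

INTERFACE

Orientations are given as a unit quaternion [x, y, z, w].
In Python, from bench import read_state, get_image, job_done, search_frame, regions_of gives the robot as it stands.
- The arm moves only by the tool servo_tool, never from a script. Its arguments are lists of equal length, an entry for each row: "turn": the turn, a rotation vector about the world's x, y, z in rad, a list of three; "dp": the shift along the world's x, y, z in m, a list of three; "fingers": the finger opening in m, from 0 to 0.0854. In form: {"turn": [[rx, ry, rz], ...], "dp": [[tx, ty, tz], ...], "fingers": [fingers, ...]}. A call has exactly 5 rows; each row shifts and turns the pose as measured when the row begins; what a row does not reach is not made up. A row lasts 1/8 s, in which the tool goes at most 62.5 mm and 10.7 degrees, less where a joint would pass 70% of its speed; a pose out of reach is approached as far as the arm can. A call is refused whole if a number of a shift passes 0.0625 or a number of a turn 0.188, either way. A call with a gripper value outside its range is refused whole. The fingers move at their own pace and stop on an object; the grip force is fixed at half the most. Time passes only in rows, so rows that do not move let the fingers close, or fill a call up. It gives the time, the measured TCP pose, the force and the opening at its end, in the units of the state.
- read_state(): the state, without advancing time (a new reading comes with each control period).
- get_image(name): name is "scene" or "top"; returns a dict with "img" (384x512x3 uint8, red, green, blue), "vfov" (degrees; the focal length in pixels is half the picture's height over the tangent of half this angle, whatever the lens; pixels are square), "cx", "cy" (the principal point, pixels), "world_from_camera" (4x4, takes a point from camera to world coordinates). Camera axes: x right, y down, z forward; pixel columns grow to the right and rows downward; lengths in mm; the calibration is good to about 2 mm. A picture is of the moment at which its call begins. There is no depth.
- job_done(): hands the job in, once; it reports no verdict.
Trained networks look in the newest picture that a camera, given by its name, has taken for a name from the list of things; names that differ only in an ending like _2 or _b are one class to them, and where a whole thing is asked for, a point or a joint stands for the part that bears it (a point fixed in the world has none). Each returns a list of dicts, best first, with "score" (0 to 1); they miss things now and then, are a little off and sometimes report something else, mostly with a low value. They report only what shows in the picture. A call takes as long as a camera call. They do not tell look-alikes from the thing itself.
- search_frame(query, camera): "box" ([left, top, width, height] in pixels, round what is visible of it).
- regions_of(query, camera): "region" (384x512 bool, what is visible of it) and "box" ([left, top, width, height] in pixels, round what is visible of it).
The state is a dict: "clock": time; "joints": joint angles; "joint_vel": joint speeds; "joint_efforts": joint torques, N m; "position": TCP position; "ee_rot": TCP orientation; "contact_force": force on the tool from outside, world axes, zero at the start; "wrist_torque": the same for the moment, N m; "gripper_width": finger opening in mm.
Only numpy, scipy, OpenCV 4.12 (cv2) and the standard library are available. Lean on these libraries where they do the work, as an engineer would, in place of code of your own. Each camera call takes 0.05 s, during which the arm holds its last target. There are 200 camera calls.

TASK

Stand the two spare brass lock cores from the bench fully down in the two empty pockets of the level core rack, leaving the cores already in place and the other things on the bench where they are. Then lift the rack by its bar handle, rocking it on its stud until the swinging pointer on its dial settles on the dial's mark, without touching pointer or mark, and finish still holding the handle so that the rack stays at that angle.

Things in the scene. Friction and masses are not known exactly. Their poses are not given: they have to be found in the camera images.
- tray: tilting aluminium core rack, block 130 x 140 x 22 mm with four round pockets, hinged on an off-centre stud. Origin on the hinge axis (its x), 45 mm above the bench; y points to the handle end, z up; block spans y -20 to 120, z 0 to 22 mm. Level at the start; its own weight (a few N at the handle) always returns it there, so it must be held up; lifting the handle end tilts it up to 0.6 rad
- handle (a point): middle of the handle: straight round steel bar 12 mm thick, clear length 78 mm, parallel to the hinge axis, 160 mm along y and 45 mm up z from the rack's origin (90 mm above the bench when level). Arms at its ends join it to the rack, whose edge is 34 mm from the bar; pinch it from above, fingers on its long sides; it can turn between the fingers as the rack tilts
- seat0 (a point): where the centre of a core stands when fully down in pocket 0 (13 mm along the rack's z above the mouth, which lies in the rack's top face, 67 mm above the bench when level). The pocket is 21.5 mm across and 15 mm deep; the pockets stand in a 60 mm square and any two are empty at the start
- seat1 (a point): where the centre of a core stands when fully down in pocket 1 (13 mm along the rack's z above the mouth, which lies in the rack's top face, 67 mm above the bench when level). The pocket is 21.5 mm across and 15 mm deep; the pockets stand in a 60 mm square and any two are empty at the start
- seat2 (a point): where the centre of a core stands when fully down in pocket 2 (13 mm along the rack's z above the mouth, which lies in the rack's top face, 67 mm above the bench when level). The pocket is 21.5 mm across and 15 mm deep; the pockets stand in a 60 mm square and any two are empty at the start
- seat3 (a point): where the centre of a core stands when fully down in pocket 3 (13 mm along the rack's z above the mouth, which lies in the rack's top face, 67 mm above the bench when level). The pocket is 21.5 mm across and 15 mm deep; the pockets stand in a 60 mm square and any two are empty at the start
- core_a_center (a point): brass lock core, plain upright cylinder 18 mm across and 56 mm tall, 0.11 kg or so; already in one of the pockets, to be left there. Point at mid height, 28 mm above its underside
- core_b_center (a point): brass lock core, plain upright cylinder 18 mm across and 56 mm tall, 0.11 kg or so; already in one of the pockets, to be left there. Point at mid height, 28 mm above its underside
- spare_a_center (a point): brass lock core, plain upright cylinder 18 mm across and 56 mm tall, 0.11 kg or so; a spare standing on the bench to the robot's right. Point at mid height, 28 mm above its underside
- spare_b_center (a point): brass lock core, plain upright cylinder 18 mm across and 56 mm tall, 0.11 kg or so; a spare standing on the bench to the robot's right. Point at mid height, 28 mm above its underside
- pointer: swinging pendulum pointer, a black needle 42 mm long with a square bob, on the round white dial (100 mm across) at the rack's far end, whose face leans back 0.7 rad to look up and away from the robot. Origin at its free pivot, the dial's centre; the needle runs down its own -z. It swings to the dial's lowest point and settles within about 2 s after the rack stops; its z leans straight back when level
- mark: the dial's mark: small dark steel tab, 6 mm wide, at the dial's rim, 43 to 56 mm along its own -z from the same pivot (origin). Stiff, turns with the rack. With the rack level it stands 0.25 to 0.5 rad round the dial from the pointer, its z leaning to the handle side; raising the handle closes this gap G: pointer and mark meet at the rack tilt whose tangent is cos(0.7) tan(G)
- shackle: bystander: loose U-shaped bronze shackle, about 62 x 52 mm, 10 mm thick, lying flat; origin under its bend's centre
- tension_bar: bystander: loose gunmetal tension bar, L-shaped, 110 mm along its y, 5 mm thick, lying flat between the spares; origin under its middle
- pin_tumbler: bystander: loose chrome pin tumbler 12 mm across, 21 mm tall; origin under it
- pick_case: bystander: loose tan plastic pick case 75 x 150 x 23 mm; origin under its centre
- padlock: bystander: loose steel padlock 28 x 50 mm, 80 mm tall, standing; origin under it
- driver: bystander: loose screwdriver, 160 mm long, lying along its x; origin under it
Mind the look-alikes: they are no part of the job. Leave any orange or purple look-alike of the part that bears spare_b_center alone. Leave any pink look-alike of the part that bears spare_a_center alone.

How it is judged:
By the outcome, as a careful person would: the job done as asked, in the order asked, and still so for the second after the job is handed in, while the arm keeps its last pose, push and grip.
It also fails if it takes over 72 s, if anything falls off the work surface, if the arm or the gripper's body presses on something with over 40 N, if the wrist force passes 120 N, or if a joint passes its speed limit or range.

## Working session

There is one attempt and no reset: what is moved stays moved. The work goes in short steps, Python scripts to look and compute and a tool call to move; the robot and the scene stay as the last step left them, time stands still between calls to the robot, and variables do not carry over. Pictures are saved under pics/ and viewed, about 8 in all and at most 12, crops included, and the job is handed in when it is done.

Besides the shell and the picture viewer there is one more tool, called after ">>>" as name(argument=value, ...), one argument or row to a line, values as JSON. servo_tool: Moves the arm, as the interface text tells. Its arguments: {"type":"object","properties":{"turn":{"type":"array","items":{"type":"array","items":{"type":"number"}}},"dp":{"type":"array","items":{"type":"array","items":{"type":"number"}}},"fingers":{"type":"array","items":{"type":"number"}}},"required":["turn","dp","fingers"]}

```bash
ls; mkdir -p pics; cat > h.py <<'E'
import numpy as np,cv2
from bench import *
def cam(n):
    d=get_image(n); h,w=d['img'].shape[:2]
    d['f']=h/2/np.tan(np.radians(d['vfov'])/2); d['T']=np.array(d['world_from_camera']); return d
def ray(d,u,v):
    r=d['T'][:3,:3]@np.array([(u-d['cx'])/d['f'],(v-d['cy'])/d['f'],1]); return d['T'][:3,3],r
def at_z(d,u,v,z):
    o,r=ray(d,u,v); return o+r*(z-o[2])/r[2]
def proj(d,p):
    R=d['T'][:3,:3]; c=R.T@(np.array(p,float)-d['T'][:3,3]); return d['f']*c[0]/c[2]+d['cx'],d['f']*c[1]/c[2]+d['cy']
def save(n,img,s=1.5):
    cv2.imwrite('pics/'+n+'.png',cv2.resize(img[:,:,::-1],None,fx=s,fy=s,interpolation=cv2.INTER_CUBIC))
def tri(d1,p1,d2,p2):
    A=[];b=[]
    for d,p in((d1,p1),(d2,p2)):
        o,r=ray(d,*p); r=r/np.linalg.norm(r); M=np.eye(3)-np.outer(r,r); A.append(M);b.append(M@o)
    return np.linalg.lstsq(np.vstack(A),np.hstack(b),rcond=None)[0]
E
python3 - <<'E'
from h import *
print(read_state())
for n in('scene','top'):
    d=cam(n); save(n+'0',d['img']); print(n,d['f'],d['cx'],d['cy'],d['T'].round(2).tolist())
    for q in('tray','handle','core_a_center','spare_a_center','pointer','mark','tension_bar'):
        for r in search_frame(q,n): print(q,round(r['score'],2),np.round(r['box'],1).tolist())
E
```

```text
pics
{'clock': 0.0, 'joints': array([ 1.50258620e+00,  3.85538990e-01,  6.62100816e-03, -4.74891410e-04,
       -1.19397217e+00, -2.58617956e-01]), 'joint_vel': array([ 1.00705659e-03, -7.03353817e-04,  1.20613196e-03, -6.92530130e-06,
       -1.83295529e-03, -1.60240235e-03]), 'joint_efforts': array([-3.80562715e-04, -3.92287338e+01,  1.88394821e+01,  4.18619201e+00,
       -4.74928893e-03,  9.44761837e-06]), 'position': array([200.44129959, 591.37759088, 230.23386255]), 'ee_rot': array([ 9.86662792e-01, -1.62774047e-01, -1.20175527e-04,  1.06314895e-03]), 'contact_force': array([ 0.21272777, -0.4585412 ,  0.46394381]), 'wrist_torque': array([-0.03366835,  0.00647992, -0.04241452]), 'gripper_width': 85.22462150737505}
scene 412.4281169022837 255.96313007335536 196.81987977703096 [[0.77, 0.4, -0.5, 1106.14], [0.64, -0.48, 0.6, -632.34], [-0.0, -0.78, -0.63, 793.34], [0.0, 0.0, 0.0, 1.0]]
tray 0.61 [219.4, 173.1, 77.9, 72.8]
spare_a_center 0.67 [123.1, 257.7, 11.7, 24.0]
spare_a_center 0.48 [141.0, 268.6, 11.7, 22.1]
pointer 0.71 [158.0, 277.5, 42.5, 25.4]
pointer 0.54 [282.0, 222.7, 8.6, 15.4]
top 453.3465877761163 253.58736281493583 196.25454509883508 [[-0.0, -0.99, 0.17, 305.24], [-1.0, 0.0, -0.01, 40.58], [0.01, -0.17, -0.99, 1357.78], [0.0, 0.0, 0.0, 1.0]]
tray 0.56 [216.5, 147.9, 60.4, 65.9]
handle 0.84 [209.3, 147.5, 71.6, 63.5]
core_a_center 0.31 [129.5, 206.8, 19.8, 12.0]
spare_a_center 0.61 [363.3, 225.0, 14.3, 6.7]
```

View pics/scene0.png

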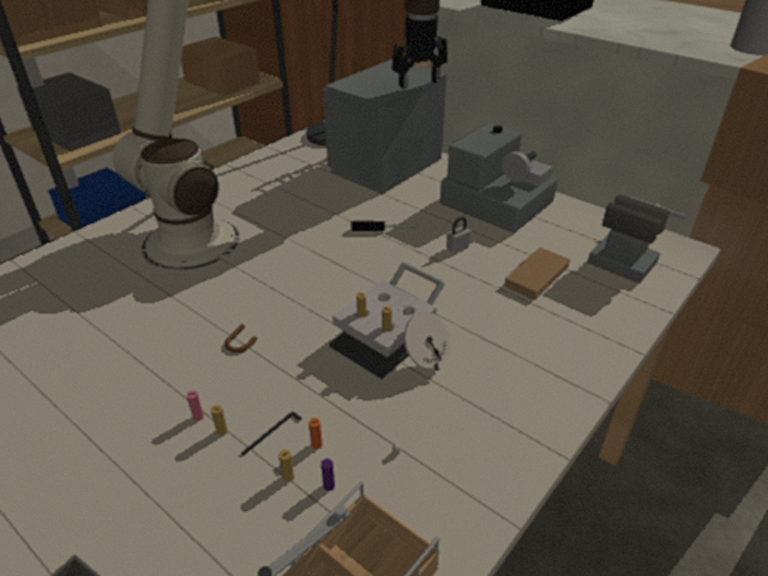

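View pics/top0.png

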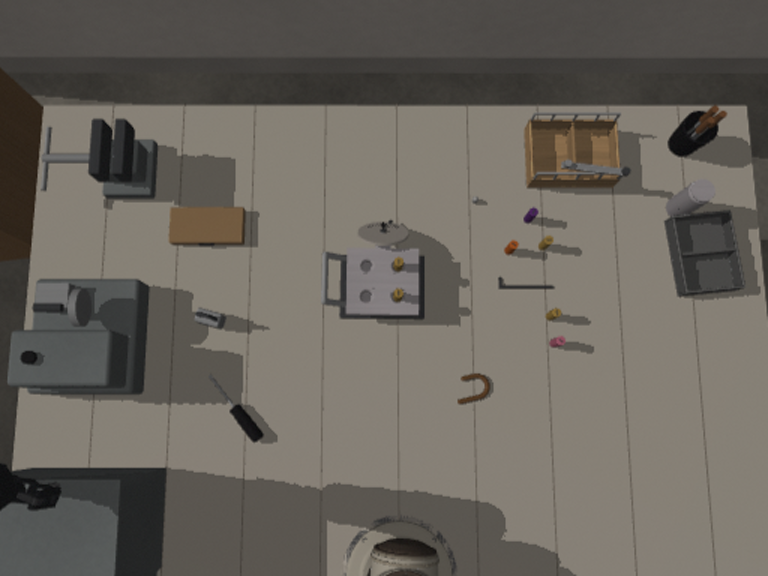

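The scene view shows two gold spares at about (146,280) and (191,311) in raw pixels, next to a pink look-alike and an orange and purple pair. The top view shows the handle on the +y side, the dial on the +x side, and the two handle-side pockets empty at about (244,177) and (243,197). Next I'll measure these.

```bash
cat >> h.py <<'E'
def blob(img,near,lo=(14,110,60),hi=(28,255,255),r=16):
    hsv=cv2.cvtColor(img,cv2.COLOR_RGB2HSV); m=cv2.inRange(hsv,np.array(lo),np.array(hi))
    n,l,s,c=cv2.connectedComponentsWithStats(m)
    k=[i for i in range(1,n) if s[i,4]>=12 and np.hypot(*(c[i]-near))<r]
    if not k: return None
    i=max(k,key=lambda i:s[i,4]); return c[i],s[i]
def cyl(d,x,y,z0,z1,R=9):
    a=np.linspace(0,2*np.pi,40); P=[proj(d,(x+R*np.cos(t),y+R*np.sin(t),z)) for z in(z0,z1) for t in a]
    h=cv2.convexHull(np.array(P,np.float32)); M=cv2.moments(h); return np.array([M['m10']/M['m00'],M['m01']/M['m00']]),cv2.boundingRect(h),M['m00']
def fitcyl(obs,z0,z1,x0):
    from scipy.optimize import least_squares
    s=least_squares(lambda p:np.hstack([cyl(d,p[0],p[1],z0,z1)[0]-c for d,c in obs]),x0); return s.x,s.fun
E
python3 - <<'E'
from h import *
S=cam('scene');T=cam('top')
for nm,s,t,z in(('spA',(146,280),(368,209),(0,56)),('spB',(191,311),(364,162),(0,56)),('cFar',(258,213),(265,176),(67,108)),('cNear',(241,204),(265,197),(67,108))):
    bs=blob(S['img'],np.array(s));bt=blob(T['img'],np.array(t))
    print(nm,bs,bt)
    if bs and bt:
        x0=at_z(T,*bt[0],40)[:2]
        p,f=fitcyl([(S,bs[0]),(T,bt[0])],*z,x0); print('  ',p.round(1),f.round(2),'model area',cyl(S,*p,*z)[2],cyl(T,*p,*z)[2])
save('rackS',S['img'][165:260,200:320],6);save('rackT',T['img'][135:225,205:300],6)
E
```

```text
spA (array([145.71755725, 279.75572519]), array([141, 270,  10,  21, 131], dtype=int32)) (array([368.46808511, 209.12765957]), array([364, 206,  10,   7,  47], dtype=int32))
   [ 495.8 -306.4] [-0.26 -0.13 -0.23 -0.11] model area 161.82957041682675 62.21390246017836
spB (array([190.58503401, 310.05442177]), array([186, 300,  10,  21, 147], dtype=int32)) (array([363.58333333, 161.33333333]), array([359, 157,  10,   9,  48], dtype=int32))
   [ 641.1 -298. ] [-0.18  0.09 -0.29  0.01] model area 173.38091584015638 65.49983307532966
cFar (array([257.47311828, 212.58064516]), array([255, 205,   6,  16,  93], dtype=int32)) (array([265.16216216, 175.02702703]), array([263, 172,   6,   8,  37], dtype=int32))
   [587.4  -1.2] [-0.29 -0.54  0.54 -0.49] model area 105.86975080799311 49.837567678885534
cNear (array([240.5       , 202.95121951]), array([238, 195,   6,  16,  82], dtype=int32)) (array([264.875  , 196.03125]), array([262, 193,   7,   8,  32], dtype=int32))
   [526.6  -0. ] [-0.44 -0.56  0.53 -0.62] model area 100.89992387243547 46.793354735476896
```

```bash
python3 - <<'E'
import cv2,numpy as np
a=cv2.imread('pics/rackS.png');b=cv2.imread('pics/rackT.png')
a=cv2.resize(a,(800,int(800*a.shape[0]/a.shape[1]))) 
a=cv2.resize(a,None,fx=.5,fy=.5);b=cv2.resize(b,(400,int(400*90/95)))
h=max(a.shape[0],b.shape[0]);a=cv2.copyMakeBorder(a,0,h-a.shape[0],0,0,0);b=cv2.copyMakeBorder(b,0,h-b.shape[0],0,0,0)
cv2.imwrite('pics/comb.png',cv2.convertScaleAbs(np.hstack([a,b]),alpha=1.5))
E
```

```text
(no output)
```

View pics/comb.png

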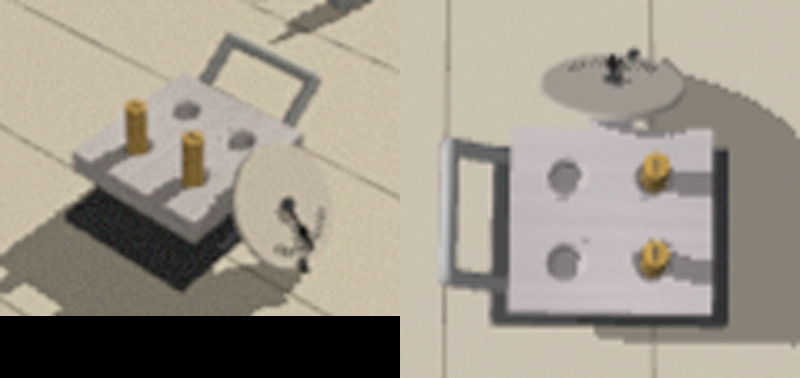

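```bash
python3 - <<'E'
from h import *
S=cam('scene');T=cam('top')
s=lambda u,v:(u/3.3333+200-.35,v/3.3333+165-.35)
t=lambda u,v:((u-400)/4.21+205-.4,v/4.21+135-.4)
print('T pk',[at_z(T,*t(*p),67).round(1)[:2] for p in((565,177),(565,263))])
print('S pk',[at_z(S,*s(*p),67).round(1)[:2] for p in((241,140),(187,110))])
print('T handle',[at_z(T,*t(*p),90).round(1)[:2] for p in((448,142),(448,284))])
print('S handle',[at_z(S,*s(*p),90).round(1)[:2] for p in((229,40),(315,80))])
print('T block corners',[at_z(T,*t(*p),67).round(1)[:2] for p in((508,129),(712,129),(712,315),(508,315))])
print('S block corners',[at_z(S,*s(*p),67).round(1)[:2] for p in((186,77),(73,156),(197,232))])
print(proj(S,(589,59,67)),proj(S,(528,60,67)),proj(T,(589,59,67)),proj(T,(528,60,67)))
for q in('handle','tray'):
  for n in('top','scene'):
    for r in regions_of(q,n)[:1]: print(q,n,r['score'],r['box'],r['region'].sum())
E
```

```text
T pk [array([585.9,  61.9]), array([525.6,  61.7])]
S pk [array([588.8,  60.5]), array([529.7,  62.5])]
T handle [array([605.3, 141.2]), array([507.4, 140. ])]
S handle [array([514. , 138.7]), array([605. , 139.9])]
T block corners [array([620. , 101.5]), array([620. , -40.2]), array([489.5, -38.7]), array([489.6, 100.6])]
S block corners [array([499.8,  97.1]), array([496.5, -42.1]), array([629.8, -46.4])]
(np.float64(271.6605237726796), np.float64(206.94579341648316)) (np.float64(254.73985337409695), np.float64(197.83719130857293)) (np.float64(244.77590632542547), np.float64(175.61288359054555)) (np.float64(244.39560499068236), np.float64(196.25631732328307))
handle top 0.84 [212.7, 147.1, 68.3, 67.4] 2861
handle scene 0.86 [219.9, 175.2, 79.7, 70.5] 2588
tray top 0.6 [217.6, 150.6, 59.5, 59.7] 2758
tray scene 0.78 [220.0, 170.5, 80.8, 74.6] 2736
```

>>> servo_tool(
  turn=[
    [0,0,0.11],
    [0,0,0.11],
    [0,0,0.107],
    [0,0,0],
    [0,0,0],
  ],
  dp=[
    [0.02,-0.058,0],
    [0.02,-0.058,0],
    [0.02,-0.058,0],
    [0.02,-0.058,0],
    [0.02,-0.058,0],
  ],
  fingers=[0.045,0.045,0.045,0.045,0.045],
)

```text
clock: 1.82
position: [301.2, 301.5, 232.5]
ee_rot: [1.0, 0.009, 0.001, -0.005]
contact_force: [1.1, 0.5, -0.2]
gripper_width: 45.1
```

>>> servo_tool(
  turn=[
    [0,0,0],
    [0,0,0],
    [0,0,0],
    [0,0,0],
    [0,0,0],
  ],
  dp=[
    [0.02,-0.058,0],
    [0.02,-0.058,0],
    [0.02,-0.058,0],
    [0.02,-0.058,0],
    [0.02,-0.058,0],
  ],
  fingers=[0.045,0.045,0.045,0.045,0.045],
)

```text
clock: 2.45
position: [401.8, 5.6, 235.5]
ee_rot: [1.0, 0.012, 0.005, -0.007]
contact_force: [2.0, 0.2, -0.5]
gripper_width: 45.2
```

>>> servo_tool(
  turn=[
    [0.01,-0.01,-0.02],
    [0,0,0],
    [0,0,0],
    [0,0,0],
    [0,0,0],
  ],
  dp=[
    [0.018,-0.058,-0.01],
    [0.018,-0.058,-0.01],
    [0.018,-0.058,-0.01],
    [0.018,-0.058,-0.01],
    [0.018,-0.058,-0.01],
  ],
  fingers=[0.045,0.045,0.045,0.045,0.045],
)

```text
clock: 3.08
position: [493.4, -289.9, 188.1]
ee_rot: [1.0, 0.001, 0.015, -0.012]
contact_force: [1.3, 0.6, 0.8]
gripper_width: 45.3
```

>>> servo_tool(
  turn=[
    [0,0,0],
    [0,0,0],
    [0,0,0],
    [0,0,0],
    [0,0,0],
  ],
  dp=[
    [0.004,-0.022,-0.04],
    [0,0,-0.03],
    [0,0,-0.01],
    [0,0,0],
    [0,0,0],
  ],
  fingers=[0.045,0.045,0.045,0.045,0.045],
)

```text
clock: 3.7
position: [499.1, -317.8, 106.5]
ee_rot: [1.0, -0.001, 0.016, -0.011]
contact_force: [-0.1, -0.8, 0.5]
gripper_width: 45.3
```

>>> servo_tool(
  turn=[
    [-0.022,0.032,0],
    [0,0,0],
    [0,0,0],
    [0,0,0],
    [0,0,0],
  ],
  dp=[
    [-0.0033,0.0114,0],
    [0,0,0],
    [0,0,0],
    [0,0,-0.02],
    [0,0,0],
  ],
  fingers=[0.045,0.045,0.045,0.045,0.045],
)

```text
clock: 4.32
position: [499.0, -306.9, 92.1]
ee_rot: [1.0, -0.0, 0.006, 0.002]
contact_force: [0.1, 0.1, 0.9]
gripper_width: 45.1
```

>>> servo_tool(
  turn=[
    [0.004,0.012,0],
    [0,0,0],
    [0,0,0],
    [0,0,0],
    [0,0,0],
  ],
  dp=[
    [-0.004,0,-0.025],
    [0,0,-0.025],
    [0,0,-0.018],
    [0,0,0],
    [0,0,0],
  ],
  fingers=[0.045,0.045,0.045,0.045,0.045],
)

```text
clock: 4.95
position: [499.1, -309.9, 28.4]
ee_rot: [1.0, 0.0, 0.005, 0.002]
contact_force: [-0.4, -0.3, 0.3]
gripper_width: 45.2
```

>>> servo_tool(
  turn=[
    [0,0.01,0],
    [0,0,0],
    [0,0,0],
    [0,0,0],
    [0,0,0],
  ],
  dp=[
    [-0.004,0.003,-0.006],
    [-0.003,0,0],
    [0,0,0],
    [0,0,0],
    [0,0,0],
  ],
  fingers=[0.045,0.045,0.045,0.045,0.045],
)

```text
clock: 5.58
position: [493.0, -307.2, 24.7]
ee_rot: [1.0, 0.0, 0.002, 0.003]
contact_force: [-0.4, -0.4, -0.8]
gripper_width: 45.3
```

>>> servo_tool(
  turn=[
    [0,0,0],
    [0,0,0],
    [0,0,0],
    [0,0,0],
    [0,0,0],
  ],
  dp=[
    [0.0025,0.0005,-0.002],
    [0,0,0],
    [0,0,0],
    [0,0,0],
    [0,0,0],
  ],
  fingers=[0.045,0.045,0.0,0.0,0.0],
)

```text
clock: 6.2
position: [496.0, -306.7, 22.6]
ee_rot: [1.0, 0.0, 0.002, 0.003]
contact_force: [-0.2, 0.2, -0.5]
gripper_width: 15.3
```

>>> servo_tool(
  turn=[
    [0,0,0],
    [0,0,0],
    [0,0,0],
    [0,0,0],
    [0,0,0],
  ],
  dp=[
    [0,0,0],
    [0,0,0.02],
    [0,0,0.03],
    [0,0,0.03],
    [0,0,0],
  ],
  fingers=[0,0,0,0,0],
)

```text
clock: 6.82
position: [494.1, -306.0, 102.7]
ee_rot: [1.0, -0.0, 0.0, 0.002]
contact_force: [-0.8, -0.3, -1.4]
gripper_width: 15.7
```

```bash
cat > st.py <<'E'
from h import *
s=read_state();q=s['ee_rot'];q=q*np.sign(q[0]);print(s['clock'],s['position'].round(1),'tilt',(2*np.array([-q[3],-q[2],q[1]])).round(4),'w',round(s['gripper_width'],1),s['contact_force'].round(1))
E
python3 st.py; python3 - <<'E'
from h import *
S=cam('scene');T=cam('top');s=read_state();p=s['position']
c=proj(S,p+[0,0,-5]);print(c)
u,v=map(int,c);im=S['img'][v-50:v+50,u-60:u+60];
c=proj(T,p+[0,0,-5]);u,v=map(int,c);im2=T['img'][v-50:v+50,u-60:u+60]
save('held',np.hstack([im,im2]),3.3)
E
```

```text
6.825 [ 494.1 -306.   102.7] tilt [-0.0036 -0.0001 -0.0003] w 15.7 [-0.8 -0.3 -1.4]
(np.float64(139.9952745816572), np.float64(259.45318836396234))
```

View pics/held.png

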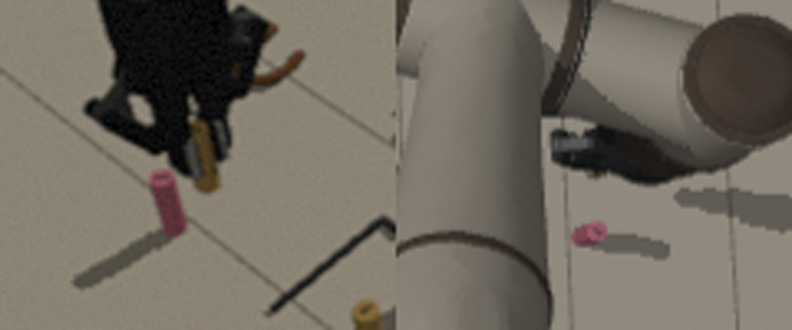

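```bash
cat > held.py <<'E'
from h import *
import sys
# compare the visible lower end of held core with model: core bottom z = TCP z - hb
hb=float(sys.argv[1]); S=cam('scene'); s=read_state(); p=s['position']; zb=p[2]-hb
b=blob(S['img'],np.array(proj(S,(p[0],p[1],zb+15))),r=14); c,st=b
hsv=cv2.cvtColor(S['img'],cv2.COLOR_RGB2HSV)
print('pos',p.round(1),'blob',c,st)
a=np.linspace(0,2*np.pi,60)
for dx in(-3,0,3):
  for dy in(-3,0,3):
    P=np.array([proj(S,(p[0]+dx+9*np.cos(t),p[1]+dy+9*np.sin(t),zb)) for t in a])
    Q=np.array([proj(S,(p[0]+dx+9*np.cos(t),p[1]+dy+9*np.sin(t),zb+15)) for t in a])
    print(dx,dy,'xrange bottom',P[:,0].min().round(1),P[:,0].max().round(1),'ymax',P[:,1].max().round(1),'xr15',Q[:,0].min().round(1),Q[:,0].max().round(1))
m=cv2.inRange(hsv,np.array((10,80,40)),np.array((30,255,255)))
x,y,w,h,_=st
for r in range(y,y+h+2): 
    k=np.where(m[r,x-3:x+w+4])[0]; print(r,(k.min()+x-3,k.max()+x-2) if len(k) else '')
E
python3 held.py 22.5; python3 st.py
```

```text
pos [ 491.8 -305.1   99.2] blob [140.74725275 256.76923077] [137 246   8  22  91]
-3 -3 xrange bottom 135.4 143.4 ymax 267.8 xr15 134.2 142.3
-3 0 xrange bottom 136.5 144.5 ymax 267.1 xr15 135.3 143.4
-3 3 xrange bottom 137.6 145.5 ymax 266.3 xr15 136.4 144.4
0 -3 xrange bottom 136.3 144.3 ymax 268.5 xr15 135.1 143.2
0 0 xrange bottom 137.3 145.3 ymax 267.7 xr15 136.1 144.2
0 3 xrange bottom 138.4 146.3 ymax 267.0 xr15 137.2 145.3
3 -3 xrange bottom 137.1 145.1 ymax 269.1 xr15 135.9 144.0
3 0 xrange bottom 138.1 146.1 ymax 268.4 xr15 137.0 145.0
3 3 xrange bottom 139.2 147.2 ymax 267.6 xr15 138.0 146.1
246 (np.int64(136), np.int64(142))
247 (np.int64(137), np.int64(142))
248 (np.int64(137), np.int64(143))
249 (np.int64(137), np.int64(143))
250 (np.int64(137), np.int64(143))
251 (np.int64(137), np.int64(143))
252 (np.int64(138), np.int64(143))
253 (np.int64(138), np.int64(143))
254 (np.int64(139), np.int64(144))
255 (np.int64(139), np.int64(144))
256 (np.int64(139), np.int64(144))
257 (np.int64(139), np.int64(145))
258 (np.int64(140), np.int64(145))
259 (np.int64(140), np.int64(145))
260 (np.int64(140), np.int64(145))
261 (np.int64(140), np.int64(145))
262 (np.int64(140), np.int64(146))
263 (np.int64(139), np.int64(146))
264 (np.int64(138), np.int64(146))
265 (np.int64(138), np.int64(146))
266 (np.int64(139), np.int64(145))
267 (np.int64(140), np.int64(143))
268 
269 
6.975 [ 491.8 -305.1   99.2] tilt [-0.0008  0.0069 -0.001 ] w 15.4 [-0.6 -0.2 -0.7]
```

>>> servo_tool(
  turn=[
    [0,0,0],
    [0,0,0],
    [0,0,0],
    [0,0,0],
    [0,0,0],
  ],
  dp=[
    [0.0,0.02,0.05],
    [0.007,0.055,0.01],
    [0.007,0.055,0],
    [0.007,0.055,0],
    [0.007,0.055,0],
  ],
  fingers=[0,0,0,0,0],
)

```text
clock: 7.6
position: [515.9, -61.0, 152.3]
ee_rot: [1.0, -0.005, -0.011, -0.001]
contact_force: [0.1, -0.4, -1.1]
gripper_width: 15.2
```

>>> servo_tool(
  turn=[
    [0,0,0],
    [0,0,0],
    [0,0,0],
    [0,0,0],
    [0,0,0],
  ],
  dp=[
    [0.005,0.05,0],
    [0.004,0.04,0],
    [0,0.02,0],
    [0,0,0],
    [0,0,0],
  ],
  fingers=[0,0,0,0,0],
)

```text
clock: 8.22
position: [521.4, 55.2, 145.1]
ee_rot: [1.0, -0.002, -0.017, 0.001]
contact_force: [-0.1, 0.1, -1.1]
gripper_width: 15.6
```

```bash
python3 st.py
```

```text
8.225 [521.4  55.2 145.1] tilt [-0.0018  0.0343 -0.0047] w 15.6 [-0.1  0.1 -1.1]
```

>>> servo_tool(
  turn=[
    [0.002,-0.034,0.005],
    [0,0,0],
    [0,0,0],
    [0,0,0],
    [0,0,0],
  ],
  dp=[
    [0.006,0.005,0],
    [0,0,-0.02],
    [0,0,-0.02],
    [0,0,0],
    [0,0,0],
  ],
  fingers=[0,0,0,0,0],
)

```text
clock: 8.85
position: [527.0, 55.1, 103.3]
ee_rot: [1.0, -0.003, -0.001, 0.001]
contact_force: [0.5, -0.2, -0.4]
gripper_width: 15.0
```

```bash
python3 st.py
```

```text
8.85 [527.   55.1 103.3] tilt [-0.0012  0.0015 -0.0064] w 15.0 [ 0.5 -0.2 -0.4]
```

>>> servo_tool(
  turn=[
    [0,0,0.006],
    [0,0,0],
    [0,0,0],
    [0,0,0],
    [0,0,0],
  ],
  dp=[
    [0.0005,0.0055,0],
    [0,0,0],
    [0,0,0],
    [0,0,0],
    [0,0,0],
  ],
  fingers=[0,0,0,0,0],
)

```text
clock: 9.48
position: [528.7, 61.1, 105.4]
ee_rot: [1.0, -0.0, 0.001, -0.0]
contact_force: [-0.6, 0.6, -1.2]
gripper_width: 15.2
```

```bash
python3 st.py; python3 held.py 22.5; python3 - <<'E'
from h import *
S=cam('scene');save('ins1',S['img'][150:250,210:310],6)
E
```

```text
9.475 [528.7  61.1 105.4] tilt [ 0.0002 -0.0023 -0.0001] w 15.2 [-0.6  0.6 -1.2]
pos [528.7  61.1 105.4] blob [256.03846154 191.65384615] [253 187   6   8  26]
-3 -3 xrange bottom 250.4 256.9 ymax 195.4 xr15 250.4 256.9
-3 0 xrange bottom 251.1 257.6 ymax 194.9 xr15 251.1 257.6
-3 3 xrange bottom 251.8 258.3 ymax 194.4 xr15 251.8 258.3
0 -3 xrange bottom 251.2 257.7 ymax 195.8 xr15 251.2 257.7
0 0 xrange bottom 251.9 258.4 ymax 195.3 xr15 251.9 258.4
0 3 xrange bottom 252.6 259.1 ymax 194.8 xr15 252.6 259.1
3 -3 xrange bottom 252.1 258.6 ymax 196.3 xr15 252.0 258.6
3 0 xrange bottom 252.8 259.2 ymax 195.7 xr15 252.7 259.3
3 3 xrange bottom 253.5 259.9 ymax 195.2 xr15 253.4 259.9
187 (np.int64(258), np.int64(259))
188 (np.int64(258), np.int64(259))
189 (np.int64(257), np.int64(259))
190 (np.int64(253), np.int64(259))
191 (np.int64(253), np.int64(259))
192 (np.int64(253), np.int64(259))
193 (np.int64(253), np.int64(259))
194 (np.int64(254), np.int64(259))
195 (np.int64(255), np.int64(257))
196
```

View pics/ins1.png

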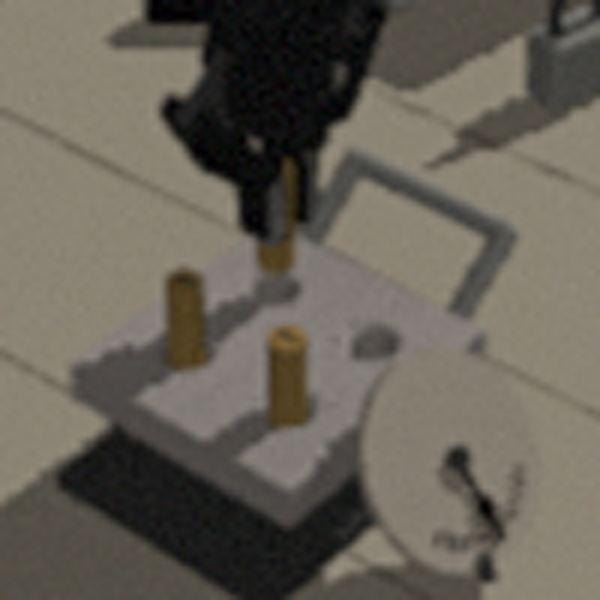

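>>> servo_tool(
  turn=[
    [0,0,0],
    [0,0,0],
    [0,0,0],
    [0,0,0],
    [0,0,0],
  ],
  dp=[
    [-0.0003,0,-0.008],
    [0,0,-0.005],
    [0,0,0],
    [0,0,0],
    [0,0,0],
  ],
  fingers=[0,0,0,0,0],
)

```text
clock: 10.2
position: [528.1, 61.0, 90.9]
ee_rot: [1.0, -0.0, 0.001, 0.0]
contact_force: [0.3, 0.1, -1.0]
gripper_width: 15.1
```

```bash
python3 st.py
```

```text
10.2 [528.1  61.   90.9] tilt [-0.0003 -0.0011 -0.0002] w 15.1 [ 0.3  0.1 -1. ]
```

Next I'll lower the core about 16 mm, watching the force.

>>> servo_tool(
  turn=[
    [0,0,0],
    [0,0,0],
    [0,0,0],
    [0,0,0],
    [0,0,0],
  ],
  dp=[
    [-0.0003,0,-0.005],
    [0,0,-0.004],
    [0,0,-0.003],
    [0,0,0],
    [0,0,0],
  ],
  fingers=[0,0,0,0,0],
)

```text
clock: 10.82
position: [527.8, 61.0, 78.1]
ee_rot: [1.0, -0.0, 0.001, 0.0]
contact_force: [-0.5, 0.0, -1.3]
gripper_width: 15.6
```

```bash
python3 st.py
```

```text
10.825 [527.8  61.   78.1] tilt [-0.0003 -0.0012 -0.0002] w 15.6 [-0.5  0.  -1.3]
```

>>> servo_tool(
  turn=[
    [0,0,0],
    [0,0,0],
    [0,0,0],
    [0,0,0],
    [0,0,0],
  ],
  dp=[
    [0,0,-0.003],
    [0,0,0],
    [0,0,0],
    [0,0,0],
    [0,0,0],
  ],
  fingers=[0,0,0,0.04,0.04],
)

```text
clock: 11.45
position: [528.5, 61.1, 75.6]
ee_rot: [1.0, 0.0, 0.001, -0.0]
contact_force: [-0.4, 0.1, 0.8]
gripper_width: 39.8
```

>>> servo_tool(
  turn=[
    [0,0,0],
    [0,0,0],
    [0,0,0],
    [0,0,0],
    [0,0,0],
  ],
  dp=[
    [0,0,0],
    [0,0,0.03],
    [0,0,0.04],
    [0,0,0.03],
    [0,0,0],
  ],
  fingers=[0.045,0.045,0.045,0.045,0.045],
)

```text
clock: 12.08
position: [528.1, 60.9, 178.6]
ee_rot: [1.0, 0.0, 0.001, 0.0]
contact_force: [0.1, -0.2, -0.8]
gripper_width: 45.0
```

```bash
python3 st.py
```

```text
12.075 [528.1  60.9 178.6] tilt [-0.0004 -0.0025  0.0003] w 45.0 [ 0.1 -0.2 -0.8]
```

>>> servo_tool(
  turn=[
    [0,0,0],
    [0,0,0],
    [0,0,0],
    [0,0,0],
    [0,0,0],
  ],
  dp=[
    [0.017,-0.055,0],
    [0.017,-0.055,0],
    [0.017,-0.055,0],
    [0.017,-0.055,-0.005],
    [0.017,-0.055,-0.01],
  ],
  fingers=[0.045,0.045,0.045,0.045,0.045],
)

```text
clock: 12.7
position: [613.3, -217.4, 160.2]
ee_rot: [1.0, 0.005, -0.0, -0.001]
contact_force: [1.7, 0.3, 0.7]
gripper_width: 44.9
```

>>> servo_tool(
  turn=[
    [0,0,0],
    [0,0,0],
    [0,0,0],
    [0,0,0],
    [0,0,0],
  ],
  dp=[
    [0.016,-0.045,-0.01],
    [0.008,-0.022,-0.02],
    [0,0,-0.02],
    [0,0,0],
    [0,0,0],
  ],
  fingers=[0.045,0.045,0.045,0.045,0.045],
)

```text
clock: 13.32
position: [634.7, -291.1, 100.2]
ee_rot: [1.0, 0.001, -0.006, -0.002]
contact_force: [-0.7, -0.2, 0.3]
gripper_width: 45.0
```

```bash
python3 st.py; python3 - <<'E'
from h import *
S=cam('scene');im=S['img']
for s in((241,204),(258,213),(256,192)):
  b=blob(im,np.array(s),r=8); print(b)
print(cyl(S,527.5,60.5,67,108),cyl(S,527.5,.5,67,108),cyl(S,587.5,.5,67,108))
E
```

```text
13.325 [ 634.7 -291.1  100.2] tilt [0.0043 0.011  0.0024] w 45.0 [-0.7 -0.2  0.3]
(array([240.4137931 , 203.02298851]), array([238, 195,   6,  16,  87], dtype=int32))
(array([257.44680851, 212.5       ]), array([255, 205,   6,  16,  94], dtype=int32))
(array([255.08      , 192.53333333]), array([253, 185,   6,  16,  75], dtype=int32))
(array([254.70172275, 191.85603441]), (251, 184, 7, 16), 95.52909412013832) (array([240.42803353, 202.42917834]), (236, 194, 8, 17), 100.9141117495019) (array([257.65101734, 211.72434189]), (254, 203, 8, 17), 105.7082616906846)
```

>>> servo_tool(
  turn=[
    [-0.004,-0.011,-0.002],
    [0,0,0],
    [0,0,0],
    [0,0,0],
    [0,0,0],
  ],
  dp=[
    [0.0064,-0.007,0],
    [0,0,0],
    [0,0,-0.015],
    [0,0,-0.01],
    [0,0,0],
  ],
  fingers=[0.045,0.045,0.045,0.045,0.045],
)

```text
clock: 14.0
position: [642.2, -297.2, 75.7]
ee_rot: [1.0, 0.001, 0.002, 0.0]
contact_force: [0.2, -0.6, 0.2]
gripper_width: 45.0
```

```bash
python3 st.py
```

```text
14.0 [ 642.2 -297.2   75.7] tilt [-0.0002 -0.0037  0.002 ] w 45.0 [ 0.2 -0.6  0.2]
```

>>> servo_tool(
  turn=[
    [0,0.003,-0.002],
    [0,0,0],
    [0,0,0],
    [0,0,0],
    [0,0,0],
  ],
  dp=[
    [-0.001,-0.0005,-0.02],
    [0,0,-0.02],
    [0,0,-0.012],
    [0,0,0],
    [0,0,0],
  ],
  fingers=[0.045,0.045,0.045,0.045,0.045],
)

```text
clock: 14.62
position: [640.4, -297.6, 19.1]
ee_rot: [1.0, -0.0, -0.001, -0.0]
contact_force: [-0.0, 0.1, 0.7]
gripper_width: 45.0
```

```bash
python3 st.py
```

```text
14.625 [ 640.4 -297.6   19.1] tilt [ 0.0002  0.0014 -0.0004] w 45.0 [-0.   0.1  0.7]
```

>>> servo_tool(
  turn=[
    [0,0,0],
    [0,0,0],
    [0,0,0],
    [0,0,0],
    [0,0,0],
  ],
  dp=[
    [0.0006,-0.0004,0.003],
    [0,0,0],
    [0,0,0],
    [0,0,0],
    [0,0,0],
  ],
  fingers=[0.045,0.045,0,0,0],
)

```text
clock: 15.25
position: [642.4, -298.3, 24.8]
ee_rot: [1.0, -0.0, 0.001, 0.0]
contact_force: [0.9, -0.9, -1.5]
gripper_width: 15.4
```

>>> servo_tool(
  turn=[
    [0,0,0],
    [0,0,0],
    [0,0,0],
    [0,0,0],
    [0,0,0],
  ],
  dp=[
    [0,0,0],
    [0,0,0.03],
    [0,0,0.05],
    [0,0.02,0.05],
    [0,0.03,0.01],
  ],
  fingers=[0,0,0,0,0],
)

```text
clock: 15.88
position: [639.3, -248.4, 164.4]
ee_rot: [1.0, -0.002, -0.002, -0.001]
contact_force: [0.3, -0.1, -1.5]
gripper_width: 15.4
```

>>> servo_tool(
  turn=[
    [0,0,0],
    [0,0,0],
    [0,0,0],
    [0,0,0],
    [0,0,0],
  ],
  dp=[
    [-0.009,0.055,0],
    [-0.009,0.055,0],
    [-0.009,0.055,0],
    [-0.009,0.055,0],
    [-0.008,0.045,0],
  ],
  fingers=[0,0,0,0,0],
)

```text
clock: 16.5
position: [593.2, 22.9, 164.8]
ee_rot: [1.0, -0.004, -0.001, -0.001]
contact_force: [1.1, 0.3, -0.7]
gripper_width: 15.1
```

>>> servo_tool(
  turn=[
    [0,0,0],
    [0,0,0],
    [0,0,0],
    [0,0,0],
    [0,0,0],
  ],
  dp=[
    [-0.004,0.027,0],
    [0,0.008,0],
    [0,0,0],
    [0,0,0],
    [0,0,0],
  ],
  fingers=[0,0,0,0,0],
)

```text
clock: 17.12
position: [587.8, 59.9, 164.2]
ee_rot: [1.0, -0.003, -0.002, -0.001]
contact_force: [0.3, -0.2, -0.2]
gripper_width: 15.1
```

```bash
python3 st.py
```

```text
17.125 [587.8  59.9 164.2] tilt [ 0.0019  0.0047 -0.0059] w 15.1 [ 0.3 -0.2 -0.2]
```

>>> servo_tool(
  turn=[
    [-0.002,-0.005,0.006],
    [0,0,0],
    [0,0,0],
    [0,0,0],
    [0,0,0],
  ],
  dp=[
    [0.0005,0.001,-0.02],
    [0,0,-0.02],
    [0,0,-0.017],
    [0,0,0],
    [0,0,0],
  ],
  fingers=[0,0,0,0,0],
)

```text
clock: 17.75
position: [589.8, 56.9, 106.8]
ee_rot: [1.0, -0.003, 0.001, 0.0]
contact_force: [0.4, -0.7, -0.1]
gripper_width: 15.3
```

```bash
python3 st.py;  python3 held.py 24 | grep -v '3 .*xr';python3 st.py; python3 - <<'E'
from h import *
S=cam('scene');save('ins2',S['img'][150:250,210:310],6)
E
```

```text
17.75 [589.8  56.9 106.8] tilt [-0.     -0.0028 -0.0056] w 15.3 [ 0.4 -0.7 -0.1]
pos [589.6  56.9 106.8] blob [271.5        201.84615385] [269 199   6   6  26]
0 0 xrange bottom 268.2 274.8 ymax 205.1 xr15 268.3 275.0
199 (np.int64(269), np.int64(275))
200 (np.int64(269), np.int64(275))
201 (np.int64(269), np.int64(275))
202 (np.int64(269), np.int64(275))
203 (np.int64(269), np.int64(275))
204 (np.int64(270), np.int64(274))
205 
206 
17.8 [589.6  56.9 106.8] tilt [ 0.0001 -0.0026 -0.0057] w 14.9 [-0.3  0.4 -1.9]
```

View pics/ins2.png

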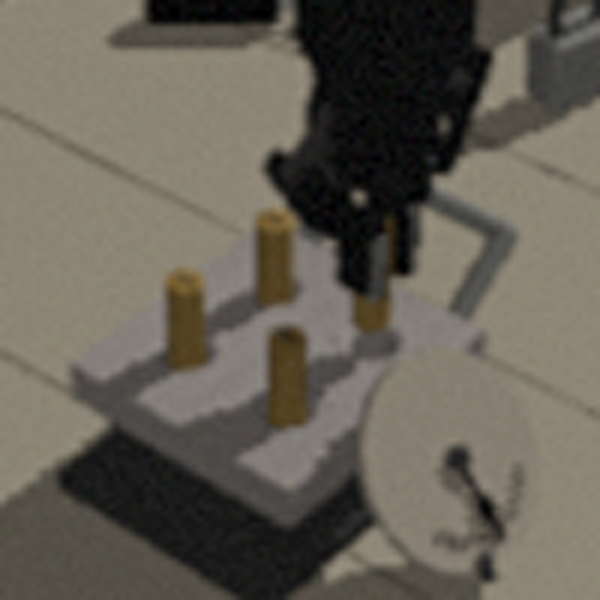

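>>> servo_tool(
  turn=[
    [0,0.003,0.005],
    [0,0,0],
    [0,0,0],
    [0,0,0],
    [0,0,0],
  ],
  dp=[
    [-0.001,0.004,0],
    [0,0,0],
    [0,0,-0.006],
    [0,0,0],
    [0,0,0],
  ],
  fingers=[0,0,0,0,0],
)

```text
clock: 18.48
position: [589.2, 61.8, 102.0]
ee_rot: [1.0, 0.0, 0.001, -0.001]
contact_force: [1.1, 0.2, -0.7]
gripper_width: 15.4
```

```bash
python3 st.py
```

```text
18.475 [589.2  61.8 102. ] tilt [ 0.0011 -0.0022  0.0002] w 15.4 [ 1.1  0.2 -0.7]
```

>>> servo_tool(
  turn=[
    [0,0,0],
    [0,0,0],
    [0,0,0],
    [0,0,0],
    [0,0,0],
  ],
  dp=[
    [-0.0008,-0.0008,-0.006],
    [0,0,-0.005],
    [0,0,-0.003],
    [0,0,0],
    [0,0,0],
  ],
  fingers=[0,0,0,0,0],
)

```text
clock: 19.1
position: [588.2, 60.8, 86.5]
ee_rot: [1.0, 0.0, 0.001, -0.0]
contact_force: [-0.0, -0.5, -0.5]
gripper_width: 15.5
```

```bash
python3 st.py
```

```text
19.1 [588.2  60.8  86.5] tilt [ 0.0008 -0.0015  0.0002] w 15.5 [-0.  -0.5 -0.5]
```

>>> servo_tool(
  turn=[
    [0,0,0],
    [0,0,0],
    [0,0,0],
    [0,0,0],
    [0,0,0],
  ],
  dp=[
    [0,0,-0.005],
    [0,0,-0.004],
    [0,0,0],
    [0,0,0],
    [0,0,0],
  ],
  fingers=[0,0,0,0,0.04],
)

```text
clock: 19.73
position: [588.6, 60.9, 77.3]
ee_rot: [1.0, 0.0, 0.001, -0.0]
contact_force: [0.3, -0.3, -0.6]
gripper_width: 32.7
```

>>> servo_tool(
  turn=[
    [0,0,0],
    [0,0,0],
    [0,0,0],
    [0,0,0],
    [0,0,0],
  ],
  dp=[
    [0,0,0],
    [0,0,0],
    [0,0,0.03],
    [0,0,0.04],
    [0,0,0.02],
  ],
  fingers=[0.045,0.045,0.045,0.045,0.045],
)

```text
clock: 20.35
position: [587.7, 60.5, 168.6]
ee_rot: [1.0, 0.0, -0.0, 0.0]
contact_force: [0.6, 1.0, -0.1]
gripper_width: 44.6
```

```bash
python3 st.py
```

```text
20.35 [587.7  60.5 168.6] tilt [-0.0005  0.0007  0.0005] w 44.6 [ 0.6  1.  -0.1]
```

>>> servo_tool(
  turn=[
    [0,0,0],
    [0,0,0],
    [0,0,0],
    [0,0,0],
    [0,0,0],
  ],
  dp=[
    [-0.015,0.04,0],
    [-0.015,0.038,0],
    [0,0,0],
    [0,0,-0.02],
    [0,0,0],
  ],
  fingers=[0.035,0.035,0.035,0.035,0.035],
)

```text
clock: 20.98
position: [558.8, 140.2, 152.3]
ee_rot: [1.0, -0.0, 0.003, -0.001]
contact_force: [-0.4, -0.2, 0.6]
gripper_width: 34.9
```

```bash
python3 st.py; python3 - <<'E'
from h import *
S=cam('scene')
for s in((241,204),(258,213),(255,192.5),(272,202)):
  b=blob(S['img'],np.array(s),r=8); print(b)
print(cyl(S,587.5,60.5,67,108))
print('bar',[np.round(proj(S,(557,140.5,90))),proj(S,(518,140.5,90)),proj(S,(596,140.5,90))])
im=S['img'][150:260,210:320]; save('h1',im,5)
E
```

```text
20.975 [558.8 140.2 152.3] tilt [ 0.0025 -0.0068 -0.0006] w 34.9 [-0.4 -0.2  0.6]
(array([240.40963855, 203.21686747]), array([238, 196,   6,  15,  83], dtype=int32))
(array([257.44791667, 212.32291667]), array([255, 204,   6,  17,  96], dtype=int32))
(array([255.04      , 192.57333333]), array([253, 185,   6,  16,  75], dtype=int32))
(array([271.8875, 201.4625]), array([269, 194,   6,  16,  80], dtype=int32))
(array([271.75132824, 200.5678388 ]), (268, 192, 8, 17), 99.98422346124426)
bar [array([281., 182.]), (np.float64(269.8222821355019), np.float64(176.89132521663322)), (np.float64(291.67449843016163), np.float64(187.30327080974604))]
```

View pics/h1.png

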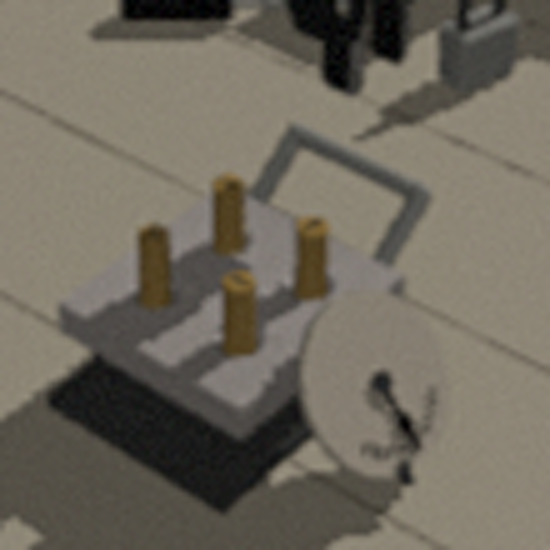

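The view shows all four cores seated at matching heights, the bar ends at about (268,176) and (295,188), the pivot at about (286,226) and the mark tab at about (291,245). Next is the handle.

>>> servo_tool(
  turn=[
    [-0.003,0.007,0],
    [0,0,0],
    [0,0,0],
    [0,0,0],
    [0,0,0],
  ],
  dp=[
    [-0.001,0,-0.01],
    [0,0,-0.02],
    [0,0,-0.02],
    [0,0,0],
    [0,0,0],
  ],
  fingers=[0.035,0.035,0.035,0.035,0.035],
)

```text
clock: 21.65
position: [561.2, 139.3, 104.2]
ee_rot: [1.0, -0.001, 0.003, -0.001]
contact_force: [-0.4, 0.1, -0.1]
gripper_width: 35.2
```

```bash
python3 st.py; python3 - <<'E'
from h import *
# average frames, cropped views of dial in both cameras
for n,(u,v) in(('scene',(287,230)),('top',(254,152))):
    ims=[]
    for i in range(6):
        d=cam(n); ims.append(d['img'].astype(float))
    im=np.mean(ims,0); np.save('lvl_'+n+'.npy',im)
    c=np.clip(im[v-24:v+24,u-32:u+32]*1.4,0,255).astype(np.uint8)
    save('dial_'+n,c,6.2)
a=cv2.imread('pics/dial_scene.png');b=cv2.imread('pics/dial_top.png');cv2.imwrite('pics/dial.png',np.hstack([a,b]));print(a.shape)
E
```

```text
21.65 [561.2 139.3 104.2] tilt [ 0.0015 -0.0064 -0.0024] w 35.2 [-0.4  0.1 -0.1]
(298, 397, 3)
```

View pics/dial.png

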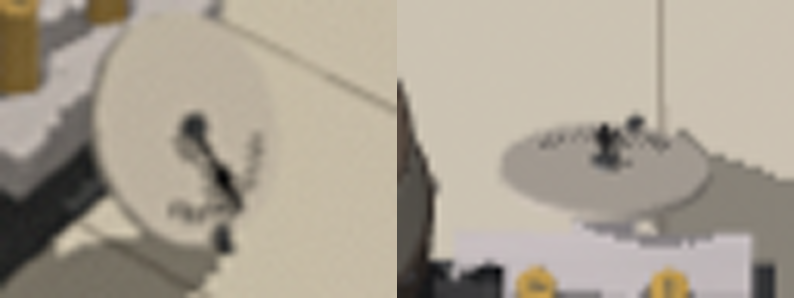

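```bash
cat > dial.py <<'E'
from h import *
n0=np.array([np.cos(.7),0,np.sin(.7)]);d0=np.array([np.sin(.7),0,-np.cos(.7)]);e0=np.array([0,-1,0])
O=np.array([556,-19.5,45.])
def Rx(t): return cv2.Rodrigues(np.array([t,0,0.]))[0]
def ang(d,piv,px,th=0):
    "angle (from rack's own down line, + away from handle) and radius of pixel on dial plane, rack tilted th"
    R=Rx(th); P=O+R@(piv-O); n=R@n0; o,r=ray(d,*px); q=o+r*(n@(P-o))/(n@r)-P; a,b=q@(R@d0),q@(R@e0); return round(np.arctan2(b,a),3),round(float(np.hypot(a,b)),1)
E
python3 - <<'E'
from dial import *
S=cam('scene');T=cam('top')
p=tri(S,(285.9,225.9),T,(255.1,153.4));print('pivot',p)
print('proj',proj(S,p),proj(T,p))
for nm,s,t in(('ptr',(293,239),(255.1,148.2)),('mark',(290.4,244),(260.2,147.3))): print(nm,ang(S,p,s),ang(T,p,t))
for off in([5,0,0],[0,5,0],[0,0,5]): print(off,ang(S,p,(293,239)),[ang(S,p+off,x) for x in((293,239),(290.4,244))])
E
```

```text
pivot [658.62897412  29.28115659  58.62481275]
proj (np.float64(285.5842492102054), np.float64(225.96022472325652)) (np.float64(254.90596928975813), np.float64(153.19151708752656))
ptr (np.float64(0.006), 40.6) (np.float64(0.024), 35.7)
mark (np.float64(0.34), 48.6) (np.float64(0.37), 45.4)
[5, 0, 0] (np.float64(0.006), 40.6) [(np.float64(0.093), 36.1), (np.float64(0.438), 45.4)]
[0, 5, 0] (np.float64(0.006), 40.6) [(np.float64(0.129), 40.9), (np.float64(0.433), 50.5)]
[0, 0, 5] (np.float64(0.006), 40.6) [(np.float64(0.066), 43.3), (np.float64(0.37), 51.9)]
```

>>> servo_tool(
  turn=[
    [-0.001,0.006,0.002],
    [0,0,0],
    [0,0,0],
    [0,0,0],
    [0,0,0],
  ],
  dp=[
    [-0.003,0.001,-0.01],
    [-0.001,0,-0.012],
    [0,0,-0.008],
    [0,0,0],
    [0,0,0],
  ],
  fingers=[0.035,0.035,0.035,0.035,0.035],
)

```text
clock: 22.98
position: [555.6, 140.1, 70.3]
ee_rot: [1.0, -0.0, -0.002, 0.0]
contact_force: [-0.0, -0.1, -0.2]
gripper_width: 35.4
```

```bash
python3 st.py
```

```text
22.975 [555.6 140.1  70.3] tilt [-0.0009  0.0031 -0.0002] w 35.4 [-0.  -0.1 -0.2]
```

>>> servo_tool(
  turn=[
    [0,0,0],
    [0,0,0],
    [0,0,0],
    [0,0,0],
    [0,0,0],
  ],
  dp=[
    [0,0,0],
    [0,0,0],
    [0,0,0],
    [0,0,0],
    [0,0,0],
  ],
  fingers=[0.0,0.0,0.0,0,0],
)

```text
clock: 23.6
position: [555.9, 140.9, 70.8]
ee_rot: [1.0, -0.0, -0.001, -0.0]
contact_force: [0.0, 1.8, -1.1]
gripper_width: 10.1
```

```bash
python3 st.py
```

```text
23.6 [555.9 140.9  70.8] tilt [ 0.0008  0.0018 -0.001 ] w 10.1 [ 0.   1.8 -1.1]
```

>>> servo_tool(
  turn=[
    [0,0,0],
    [0,0,0],
    [0,0,0],
    [0,0,0],
    [0,0,0],
  ],
  dp=[
    [0,-0.0017,0.005],
    [0,-0.0018,0.005],
    [0,-0.0019,0.005],
    [0,-0.002,0.005],
    [0,0,0],
  ],
  fingers=[0,0,0,0,0],
)

```text
clock: 24.22
position: [555.8, 133.9, 91.3]
ee_rot: [1.0, -0.001, -0.001, -0.002]
contact_force: [1.4, 2.1, -2.9]
gripper_width: 9.9
```

```bash
python3 st.py
```

```text
24.225 [555.8 133.9  91.3] tilt [ 0.0032  0.0016 -0.0027] w 9.9 [ 1.4  2.1 -2.9]
```

>>> servo_tool(
  turn=[
    [-0.003,-0.001,0.002],
    [0,0,0],
    [0,0,0],
    [0,0,0],
    [0,0,0],
  ],
  dp=[
    [0,-0.0023,0.005],
    [0,-0.0025,0.005],
    [0,-0.0027,0.005],
    [0,-0.0028,0.0045],
    [0,0,0],
  ],
  fingers=[0,0,0,0,0],
)

```text
clock: 24.85
position: [555.7, 123.6, 112.2]
ee_rot: [1.0, -0.001, 0.0, -0.001]
contact_force: [0.3, 2.9, -3.9]
gripper_width: 10.0
```

>>> servo_tool(
  turn=[
    [0,0,0],
    [0,0,0],
    [0,0,0],
    [0,0,0],
    [0,0,0],
  ],
  dp=[
    [0,0,0],
    [0,0,0],
    [0,0,0],
    [0,0,0],
    [0,0,0],
  ],
  fingers=[0,0,0,0,0],
)

```text
clock: 25.48
position: [555.7, 123.8, 111.8]
ee_rot: [1.0, -0.0, -0.0, -0.001]
contact_force: [0.3, 3.4, -4.5]
gripper_width: 9.7
```

>>> servo_tool(
  turn=[
    [0,0,0],
    [0,0,0],
    [0,0,0],
    [0,0,0],
    [0,0,0],
  ],
  dp=[
    [0,0,0],
    [0,0,0],
    [0,0,0],
    [0,0,0],
    [0,0,0],
  ],
  fingers=[0,0,0,0,0],
)

```text
clock: 26.1
position: [555.7, 123.8, 111.9]
ee_rot: [1.0, -0.0, -0.0, -0.001]
contact_force: [0.2, 3.4, -3.8]
gripper_width: 9.8
```

>>> servo_tool(
  turn=[
    [0,0,0],
    [0,0,0],
    [0,0,0],
    [0,0,0],
    [0,0,0],
  ],
  dp=[
    [0,0,0],
    [0,0,0],
    [0,0,0],
    [0,0,0],
    [0,0,0],
  ],
  fingers=[0,0,0,0,0],
)

```text
clock: 26.72
position: [555.7, 123.8, 111.8]
ee_rot: [1.0, -0.0, -0.0, -0.001]
contact_force: [0.1, 3.9, -3.7]
gripper_width: 10.5
```

```bash
python3 st.py; cat > shot.py <<'E'
from h import *
import sys
nm=sys.argv[1]; out=[]
for n,(u,v) in(('scene',(287,226)),('top',(256,152))):
    im=np.mean([cam(n)['img'].astype(float) for i in range(8)],0); np.save(nm+'_'+n+'.npy',im)
    c=np.clip(im[v-24:v+24,u-32:u+32]*1.4,0,255).astype(np.uint8)
    out.append(cv2.resize(c[:,:,::-1],None,fx=6.2,fy=6.2,interpolation=cv2.INTER_CUBIC))
cv2.imwrite('pics/'+nm+'.png',np.hstack(out))
E
python3 shot.py t1; python3 st.py
```

```text
26.725 [555.7 123.8 111.8] tilt [ 0.0016  0.0001 -0.0009] w 10.5 [ 0.1  3.9 -3.7]
27.525 [555.7 123.8 111.8] tilt [ 0.0016  0.0002 -0.0009] w 10.0 [-0.5  3.  -3.3]
```

View pics/t1.png

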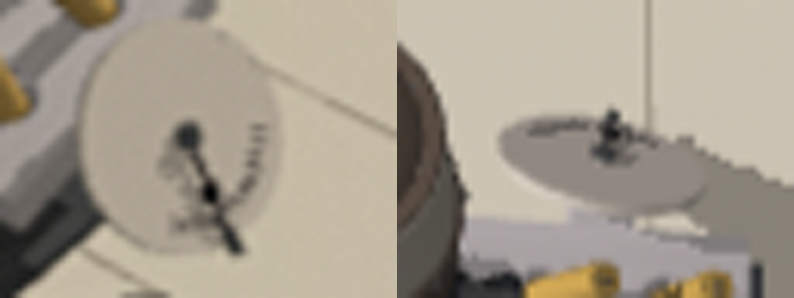

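```bash
cat > polar.py <<'E'
from dial import *
import sys
def run(nm,th,piv=np.array([658.6,29.3,58.6])):
    for n in('scene','top'):
        d=cam(n); im=np.load(nm+'_'+n+'.npy').mean(2).astype(np.float32)
        R=Rx(th); A=np.linspace(-.5,.7,241)
        P=O+R@(piv-O); row=[]
        for r in range(14,60,3):
            uv=np.array([proj(d,P+R@((d0*np.cos(a)+e0*np.sin(a))*r)) for a in A],np.float32)
            v=cv2.remap(im,uv[None,:,0],uv[None,:,1],cv2.INTER_CUBIC)[0]
            i=int(np.argmin(v)); w=np.clip(np.median(v)-20-v,0,None); m=abs(A-A[i])<5/r
            w=w*m; row.append(f"{r}:{(w@A/w.sum()) if w.sum()>0 else np.nan:.3f}({v.min():.0f})")
        print(nm,n,' '.join(row))
run('lvl',0); run('t1',float(sys.argv[1]))
E
python3 polar.py 0.268; python3 st.py
```

```text
lvl scene 14:-0.012(60) 17:0.015(58) 20:0.016(42) 23:-0.008(16) 26:-0.008(3) 29:-0.002(14) 32:0.008(29) 35:-0.003(37) 38:0.001(43) 41:0.024(62) 44:0.318(60) 47:0.333(39) 50:0.343(30) 53:0.348(30) 56:0.518(75) 59:0.523(71)
lvl top 14:0.071(32) 17:0.067(28) 20:0.056(23) 23:0.042(21) 26:0.034(21) 29:0.024(22) 32:0.015(24) 35:0.014(24) 38:0.014(45) 41:0.372(45) 44:0.358(39) 47:0.351(42) 50:0.339(61) 53:0.324(90) 56:0.535(111) 59:0.506(111)
t1 scene 14:0.287(48) 17:0.311(54) 20:0.286(55) 23:0.320(21) 26:0.336(-2) 29:0.340(10) 32:0.307(51) 35:0.306(52) 38:0.371(38) 41:0.347(45) 44:0.327(39) 47:0.328(29) 50:0.320(28) 53:0.311(36) 56:0.287(88) 59:nan(126)
t1 top 14:0.399(43) 17:0.416(36) 20:0.415(27) 23:0.410(18) 26:0.396(16) 29:0.362(26) 32:0.317(33) 35:0.311(38) 38:0.321(41) 41:0.328(42) 44:0.326(37) 47:0.327(38) 50:0.324(57) 53:0.318(84) 56:0.303(110) 59:0.615(111)
27.725 [555.7 123.8 111.8] tilt [ 0.0016  0.0002 -0.0009] w 9.8 [-0.2  4.8 -3.7]
```

>>> servo_tool(
  turn=[
    [0,0,0],
    [0,0,0],
    [0,0,0],
    [0,0,0],
    [0,0,0],
  ],
  dp=[
    [0,0.0004,-0.001],
    [0,0,0],
    [0,0,0],
    [0,0,0],
    [0,0,0],
  ],
  fingers=[0,0,0,0,0],
)

```text
clock: 28.35
position: [555.7, 124.4, 110.8]
ee_rot: [1.0, -0.0, -0.0, -0.001]
contact_force: [-0.3, 4.2, -4.9]
gripper_width: 10.2
```

>>> servo_tool(
  turn=[
    [0,0,0],
    [0,0,0],
    [0,0,0],
    [0,0,0],
    [0,0,0],
  ],
  dp=[
    [0,0,0],
    [0,0,0],
    [0,0,0],
    [0,0,0],
    [0,0,0],
  ],
  fingers=[0,0,0,0,0],
)

```text
clock: 28.98
position: [555.7, 124.4, 110.8]
ee_rot: [1.0, -0.0, -0.0, -0.001]
contact_force: [-0.4, 4.3, -4.1]
gripper_width: 10.3
```

>>> servo_tool(
  turn=[
    [0,0,0],
    [0,0,0],
    [0,0,0],
    [0,0,0],
    [0,0,0],
  ],
  dp=[
    [0,0,0],
    [0,0,0],
    [0,0,0],
    [0,0,0],
    [0,0,0],
  ],
  fingers=[0,0,0,0,0],
)

```text
clock: 29.6
position: [555.7, 124.4, 110.8]
ee_rot: [1.0, -0.0, -0.0, -0.001]
contact_force: [0.1, 3.7, -3.5]
gripper_width: 9.5
```

>>> servo_tool(
  turn=[
    [0,0,0],
    [0,0,0],
    [0,0,0],
    [0,0,0],
    [0,0,0],
  ],
  dp=[
    [0,0,0],
    [0,0,0],
    [0,0,0],
    [0,0,0],
    [0,0,0],
  ],
  fingers=[0,0,0,0,0],
)

```text
clock: 30.22
position: [555.7, 124.4, 110.8]
ee_rot: [1.0, -0.0, -0.0, -0.001]
contact_force: [0.5, 3.9, -3.2]
gripper_width: 9.9
```

```bash
python3 st.py; python3 shot.py t2; sed -i "s/run('t1'/run('t2'/" polar.py; python3 polar.py 0.262; python3 - <<'E'
import numpy as np,cv2
a=np.load('t2_scene.npy')[180:250,240:320];cv2.imwrite('pics/t2z.png',cv2.resize(np.clip(a*1.4,0,255).astype(np.uint8)[:,:,::-1],None,fx=8,fy=8,interpolation=cv2.INTER_CUBIC))
E
```

```text
30.225 [555.7 124.4 110.8] tilt [ 0.0018  0.0001 -0.0008] w 9.9 [ 0.5  3.9 -3.2]
lvl scene 14:-0.012(60) 17:0.015(58) 20:0.016(42) 23:-0.008(16) 26:-0.008(3) 29:-0.002(14) 32:0.008(29) 35:-0.003(37) 38:0.001(43) 41:0.024(62) 44:0.318(60) 47:0.333(39) 50:0.343(30) 53:0.348(30) 56:0.518(75) 59:0.523(71)
lvl top 14:0.071(32) 17:0.067(28) 20:0.056(23) 23:0.042(21) 26:0.034(21) 29:0.024(22) 32:0.015(24) 35:0.014(24) 38:0.014(45) 41:0.372(45) 44:0.358(39) 47:0.351(42) 50:0.339(61) 53:0.324(90) 56:0.535(111) 59:0.506(111)
t2 scene 14:0.304(47) 17:0.307(56) 20:0.283(55) 23:0.315(18) 26:0.325(-2) 29:0.334(11) 32:0.305(54) 35:0.284(45) 38:0.301(33) 41:0.322(40) 44:0.331(34) 47:0.326(32) 50:0.317(32) 53:0.312(38) 56:0.297(87) 59:nan(127)
t2 top 14:0.336(40) 17:0.361(33) 20:0.372(26) 23:0.397(21) 26:0.392(17) 29:0.364(26) 32:0.318(34) 35:0.312(37) 38:0.320(37) 41:0.326(37) 44:0.325(34) 47:0.326(37) 50:0.324(56) 53:0.317(82) 56:0.303(109) 59:0.613(111)
```

View pics/t2z.png

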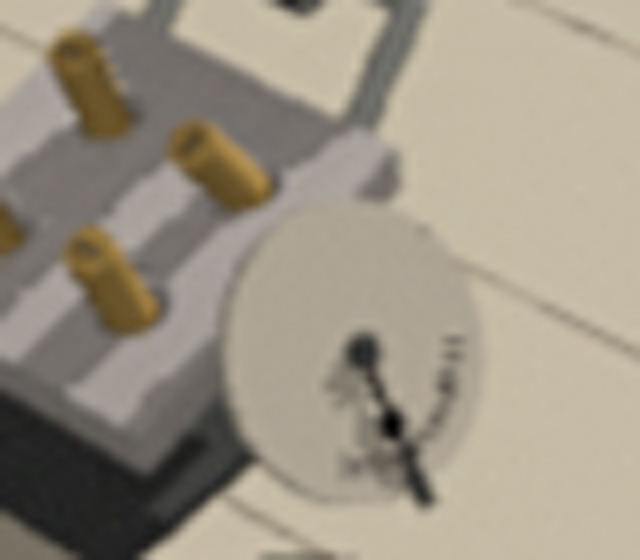

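```bash
python3 - <<'E'
from dial import *
S=cam('scene');T=cam('top');piv=np.array([658.6,29.3,58.6])
def cap(nm,d,th):
    im=np.load(nm+('_scene' if d is S else '_top')+'.npy').mean(2); P=O+Rx(th)@(piv-O); u,v=proj(d,P)
    x0,y0=int(round(u))-3,int(round(v))-3; c=im[y0:y0+7,x0:x0+7]; w=np.clip(110-c,0,None); yy,xx=np.mgrid[y0:y0+7,x0:x0+7]
    return np.round([u,v,(w*xx).sum()/w.sum(),(w*yy).sum()/w.sum()],2)
for nm,th in(('lvl',0),('t1',.268),('t2',.262)): print(nm,cap(nm,S,th),cap(nm,T,th))
A=np.arange(-.2,.21,.04)
for nm,th,c in(('lvl',0,0),('t1',.268,.33),('t2',.262,.33)):
    im=np.load(nm+'_scene.npy').mean(2).astype(np.float32); P=O+Rx(th)@(piv-O)
    print(nm)
    for r in(20,26,32,34,36,38,40,42,45,48,51):
        uv=np.array([proj(S,P+Rx(th)@((d0*np.cos(a+c)+e0*np.sin(a+c))*r)) for a in A],np.float32)
        print(r,cv2.remap(im,uv[None,:,0],uv[None,:,1],cv2.INTER_CUBIC)[0].round().astype(int).tolist())
E
```

```text
lvl [285.58 225.96 285.84 226.73] [254.9  153.2  255.52 152.08]
t1 [284.57 223.51 284.76 224.24] [256.76 152.08 257.57 151.43]
t2 [284.6  223.55 284.82 224.29] [256.7  152.11 257.55 151.41]
lvl
20 [99, 83, 68, 53, 44, 42, 47, 54, 62, 69, 74]
26 [69, 48, 28, 13, 4, 3, 10, 21, 35, 50, 64]
32 [93, 85, 71, 52, 35, 30, 36, 50, 62, 73, 83]
34 [94, 87, 71, 53, 38, 35, 44, 57, 70, 78, 84]
36 [92, 88, 76, 56, 41, 40, 48, 58, 67, 71, 69]
38 [100, 95, 84, 64, 47, 44, 53, 63, 69, 75, 79]
40 [116, 116, 103, 82, 60, 49, 57, 68, 73, 82, 92]
42 [126, 124, 118, 102, 84, 79, 80, 85, 88, 92, 95]
45 [128, 129, 126, 122, 122, 120, 122, 124, 121, 113, 99]
48 [128, 128, 129, 129, 128, 128, 128, 130, 130, 124, 111]
51 [131, 131, 131, 131, 131, 130, 131, 133, 136, 135, 124]
t1
20 [94, 81, 66, 57, 56, 60, 70, 81, 93, 101, 104]
26 [75, 56, 35, 15, 2, -2, 2, 13, 29, 48, 64]
32 [91, 84, 77, 63, 53, 53, 65, 81, 93, 95, 88]
34 [81, 76, 67, 58, 53, 57, 67, 76, 79, 80, 77]
36 [80, 79, 73, 65, 57, 50, 51, 57, 62, 67, 70]
38 [99, 95, 93, 84, 65, 45, 38, 48, 59, 67, 72]
40 [107, 109, 104, 92, 68, 47, 46, 60, 75, 85, 87]
42 [113, 114, 107, 86, 60, 43, 56, 80, 94, 101, 99]
45 [117, 114, 98, 74, 44, 34, 50, 73, 89, 94, 96]
48 [126, 123, 110, 74, 41, 29, 50, 76, 96, 104, 108]
51 [133, 132, 112, 77, 37, 32, 60, 100, 125, 131, 126]
t2
20 [93, 79, 64, 56, 55, 60, 69, 82, 94, 102, 106]
26 [65, 45, 25, 9, 0, -2, 4, 15, 30, 46, 64]
32 [100, 91, 79, 65, 55, 57, 68, 84, 93, 93, 87]
34 [88, 81, 69, 57, 53, 58, 67, 77, 80, 80, 76]
36 [82, 73, 55, 41, 39, 45, 53, 62, 67, 68, 69]
38 [92, 73, 55, 39, 33, 39, 48, 59, 68, 71, 72]
40 [102, 93, 76, 57, 41, 42, 55, 69, 78, 82, 81]
42 [114, 109, 96, 69, 45, 40, 54, 72, 82, 89, 87]
45 [118, 114, 95, 69, 40, 32, 43, 62, 81, 90, 95]
48 [124, 121, 104, 70, 43, 34, 54, 80, 101, 107, 110]
51 [133, 131, 109, 77, 43, 35, 63, 104, 126, 132, 127]
```

```bash
python3 st.py; python3 -c "
from bench import *
job_done()"
```

```text
31.325 [555.7 124.4 110.8] tilt [ 0.0019  0.     -0.0009] w 9.8 [-0.2  4.4 -4.2]
the job is handed in; nothing more can be done
```

Both gold spares are in the two handle-side pockets, and the rack is held by its bar at a tilt of about 0.26 rad. I handed the job in at 31.3 s with the grip still closed on the handle.

**Cores:** in the scene camera all four cores stand at matching heights. The two new ones sit within about 1 px of where a fully seated core should appear. No contact force built up while lowering either one.

**Pointer and mark:** I measured the starting gap on the level rack as 0.33 to 0.34 rad. That calls for a tilt of about 0.263 rad, and the handle's height and reach put the rack at 0.257 to 0.263. I first lifted slightly too far and lowered the handle 1 mm to correct it. In the last pictures:
- **Bob:** it lines up with the mark to about 0.01 rad.
- **Needle tip:** this reading was unreliable. It shifted by about one pixel (0.06 rad) between the two tilts, falling on either side of the mark, so I relied on the average and the geometry.
- **Needle near the top camera:** the inner half of the needle read up to 0.07 rad off, which I put down to shadow. The outer part agreed with the mark.

**Holding:** the pose was steady with a force of about 6 N, and the arm never touched the dial. I didn't separately re-check the bystanders or look-alikes at the end, but nothing I did came into contact with them as far as the forces and pictures showed.

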